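# Empty the drying chamber and nest the handled pans

## Task

Slide the red thumb latch on the drying chamber to the left so that its cover springs open, and leave the cover standing open to air. Stand the largest steel pan in the middle of the round drying mat and nest all the other pans that are there in it by size, the one from the chamber included, each sitting upright and fully down with its handle turned clear of the others, so that the handle ends are at least 6 cm apart. Do not disturb the bottle, the tumbler or the can.

Things in the scene. Friction and masses are not known exactly. Their poses are not given: they have to be found in the camera images.
- pan_a: largest of a nesting set of round open steel pans, black handle: rim diameter 100, base 94, height 56, wall 2.5, floor 4 mm, 350 g. Starts in front of the microscope. Origin: centre of underside; z up; +x along the handle, a level bar 10 mm wide, 58 to 76 mm above the origin, from the rim to x = 100; black sleeve at x = 55 to 100, best gripped from above at 78.
- tip_a (a point): outer end of the black handle of pan_a, at mid-height of the bar ([100, 0, 67] mm in the pan's frame)
- pan_b: second-largest of a nesting set of round open steel pans, blue handle: rim diameter 84, base 78, height 52, wall 2.5, floor 4 mm, 170 g. Starts at the left; may be absent. Origin: centre of underside; z up; +x along the handle, a level bar 10 mm wide, 56 to 74 mm above the origin, from the rim to x = 100; blue sleeve at x = 55 to 100, best gripped from above at 78.
- tip_b (a point): outer end of the blue handle of pan_b, at mid-height of the bar ([100, 0, 65] mm in the pan's frame)
- pan_c: middle-sized of a nesting set of round open steel pans, red handle: rim diameter 68, base 62, height 48, wall 2.5, floor 4 mm, 130 g. Starts shut in the chamber, handle along its +y. Origin: centre of underside; z up; +x along the handle, a level bar 10 mm wide, 56 to 74 mm above the origin, from the rim to x = 100; red sleeve at x = 55 to 100, best gripped from above at 78.
- tip_c (a point): outer end of the red handle of pan_c, at mid-height of the bar ([100, 0, 65] mm in the pan's frame)
- pan_d: second-smallest of a nesting set of round open steel pans, green handle: rim diameter 52, base 46, height 44, wall 2.5, floor 4 mm, 100 g. Starts at the left; may be absent. Origin: centre of underside; z up; +x along the handle, a level bar 10 mm wide, 52 to 70 mm above the origin, from the rim to x = 100; green sleeve at x = 55 to 100, best gripped from above at 78.
- tip_d (a point): outer end of the green handle of pan_d, at mid-height of the bar ([100, 0, 61] mm in the pan's frame)
- pan_e: smallest of a nesting set of round open steel pans, yellow handle: rim diameter 37, base 31, height 40, wall 2.5, floor 4 mm, 80 g. Starts at the left; may be absent. Origin: centre of underside; z up; +x along the handle, a level bar 10 mm wide, 48 to 66 mm above the origin, from the rim to x = 100; yellow sleeve at x = 55 to 100, best gripped from above at 78.
- tip_e (a point): outer end of the yellow handle of pan_e, at mid-height of the bar ([100, 0, 57] mm in the pan's frame)
- mat: round black rubber drying mat, fixed, 164 mm diameter, 3 mm thick, on the bench left of the stereo microscope (fixed, taller than the work, its base spanning about x 0.48 to 0.78, y -0.20 to 0.02 m: carry pans round its front). Origin: centre of its underside
- chamber: white drying chamber, fixed, right of the microscope: box 126 (x) by 180 (y) by 86 mm high, walls and floor 6 mm, under a grey cover hinged at the back (+x). Origin: centre of underside; its -x side faces the robot, with a ledge (52 mm deep, top at 80 mm) for the thumb latch
- chamber_floor (a point): centre of the chamber's inner floor; axes as chamber
- cover (a joint): spring-loaded hinged cover, 130 by 184 by 6 mm, rad: 0 shut, 1.9 fully open, standing up and leaning back. Held shut by the latch's hook; once the latch releases it, its spring (about 0.2 N m) swings it open by itself and keeps it open
- cover_edge (a point): middle of the cover's front edge
- latch (a joint): thumb latch, m: 0 latched, slides sideways along the chamber's +y (to the left as seen from the robot) up to 0.020; the cover is free from about 0.016. Stiff by friction (about 1.5 to 2 N), stays where it is left
- latch_tab (a point): centre of the top of the latch's red thumb tab, which is 18 x 18 mm and stands 26 mm up from the ledge (top about 106 mm above the bench), 98 mm in front of the chamber's centre; it moves with the latch. Axes as chamber
- stain_bottle: bystander: brown dropper bottle, 33 mm diameter, 88 mm tall, loose. Origin: underside
- tumbler: bystander: orange tumbler, 86 mm diameter, 115 mm tall, loose. Origin: underside
- white_can: bystander: white can with black lid, 43 mm diameter, 65 mm tall, loose. Origin: underside
Things that resemble listed ones, but are neither listed nor needed, are in the scene too. What is shaped like the pan_d but turquoise is not meant.

How it is judged:
By the outcome, as a careful person would: the job done as asked, in the order asked, and still so for the second after the job is handed in, with the robot touching nothing.
Of pan_b, pan_d, pan_e only 2 to 3 are there at a start; the rules pass over those that are not, and their reading is None.
At some moment in a run one of pan_b, pan_d, pan_e may be knocked a few centimetres aside while the robot is not near it.
It also fails if it takes over 210 s, if anything falls off the work surface, if the arm or the gripper's body presses on something with over 40 N, if the wrist force passes 120 N, or if a joint passes its speed limit or range.

## Robot

A 6-joint arm with a two-finger parallel gripper is mounted at the origin on a cart in front of the work surface, level with it; the furniture and walls round the work are solid. World frame = base frame: x ahead of the robot, y to its left, z up, the work surface at z = 0. Lengths are in mm, angles in rad, forces in N, time in s.
With the tool pointing down it reaches from about 250 to 800 mm from the base axis. Payload 8.5 kg.
Tool frame: the origin (TCP) lies midway between the tips of the shut fingers; the grasp point (between the pads) lies 19 mm behind it; z points along the fingers, y is the line along which they close (so a half turn about z gives the same grasp; the last joint's range is limited). The gripper opens to 85 mm and grips with 20 to 120 N. Pads are 22 mm wide; open, the fingers measure 114 mm over their backs; the gripper's body (76 mm by 85 mm) begins 54 mm behind the grasp point. The pads swing forward as they close: fully open they stand 13 mm farther back than shut.
Start: joints at [1.256, 0.238, -0.013, 1.319, 0, 1.571], TCP at [162.538, 499.159, 231.276] pointing down, gripper open.
Joint ranges: [-2.66, 2.66], [-1.03, 1.9], [-1.14, 1.46], [-1.82, 2.27], [-1.45, 1.34], [-3.14, 3.14]. Speed limits (rad/s): [2.22, 2.22, 2.79, 3.14, 3.14, 3.14].

## Interface

Orientations are given as a rotation vector (axis times angle).
In Python, from workcell import * gives the robot as it stands. The module is installed in compiled form; this text tells all that it offers.
- The arm moves only by the tool drive_tool, never from a script. Its argument "plan" is a list of rows, each an object with "translation": the shift along the tool's x, y, z in m, a list of three; "dr": the turn, a rotation vector about the tool's x, y, z in rad, a list of three. A call has 1 to 12 rows; each row is the pose to reach, as a shift and turn from the pose commanded when the call began, along the tool's axes at that moment; what a row does not reach only later rows make up. A row lasts 1/8 s, in which the tool goes at most 62.5 mm and 10.7 degrees, less where a joint would pass 70% of its speed; a pose out of reach is approached as far as the arm can. A call with a gripper value outside its range is refused whole. "claw" is the closure in counts, from 0 (fully open) to 255 (shut), set as the call begins (left out, the last holds). The fingers move at their own pace and stop on an object; "force" is the grip in N (left out, the last holds). Time passes only in rows, so rows that repeat a pose let the fingers close. It gives the time, the measured TCP pose, the force, the opening and the grip force at its end, in the units of the state.
- get_obs(): the state, without advancing time (a new reading comes with each control period).
- get_image(name): name is "scene" or "top" or "wrist"; returns the picture (480x640x3 uint8, red, green, blue); there is no depth.
- calibration(name): a dict with "intrinsics" (3x3 intrinsics, pixels), "k1" (the pictures are not rectified: a ray, as slopes to the right and down, at radius r is drawn at 1 + k1 r^2 times it, then the intrinsics apply), "view" (4x4, takes a point from world to camera coordinates). Camera axes: x right, y down, z forward; pixel columns grow to the right and rows downward; lengths in mm; the calibration is good to about 2 mm. A picture is of the moment at which its call begins: read the wrist's pose just before it. calibration takes no time and is no camera call; for the wrist camera it gives the pose at the moment of the call.
- close_job(): hands the job in; it is judged then, once.
The state is a dict: "clock": time; "joints": joint angles; "joint_velocities": joint speeds; "joint_efforts": joint torques, N m; "eef_pos": TCP position; "tool_rot": TCP orientation; "wrist_force": force on the tool from outside, world axes, zero at the start; "torque": the same for the moment, N m; "width": opening from 0.0 (shut) to 1.0 (fully open); "grasp_force": force on a finger pad.
Only numpy, scipy, OpenCV 4.12 (cv2) and the standard library are available. Lean on these libraries where they do the work, as an engineer would, in place of code of your own. Each camera call takes 0.05 s, during which the arm holds its last target. There are 200 camera calls.

## Working session

There is one attempt and no reset: what is moved stays moved. The work goes in short steps, Python scripts to look and compute and a tool call to move; the robot and the scene stay as the last step left them, time stands still between calls to the robot, and variables do not carry over. Pictures are saved under pics/ and viewed, at most 14 in all, crops included, and the job is handed in when it is done.

Besides the shell and the picture viewer there is one more tool, called as a command line: name --argument value ..., lists and objects as JSON in quotes. drive_tool: Moves the arm, as the interface text tells. Its arguments: {"type":"object","properties":{"plan":{"type":"array"},"claw":{"type":"number"},"force":{"type":"number"}},"required":["plan"]}

```bash
ls; mkdir -p pics; python3 - <<'E'
from workcell import *
import cv2,numpy as np
np.set_printoptions(precision=4,suppress=True)
for n in ["scene","top"]:
    im=get_image(n); cv2.imwrite(f"pics/{n}0.png",im[:,:,::-1]); c=calibration(n); print(n,c)
o=get_obs();print(o)
E
```

```text
pics
scene {'intrinsics': array([[590.564 ,   0.    , 328.7704],
       [  0.    , 590.564 , 235.4664],
       [  0.    ,   0.    ,   1.    ]]), 'k1': -0.07401459303126473, 'view': array([[  -0.9061,   -0.4229,    0.0096,  474.0171],
       [  -0.3335,    0.7002,   -0.6313,  305.8406],
       [   0.2602,   -0.5752,   -0.7755, 1568.0159],
       [   0.    ,    0.    ,    0.    ,    1.    ]])}
top {'intrinsics': array([[610.9164,   0.    , 313.3743],
       [  0.    , 610.9164, 237.2779],
       [  0.    ,   0.    ,   1.    ]]), 'k1': -0.10281784882750393, 'view': array([[  -0.0009,   -0.9999,   -0.0164,  -56.2356],
       [  -0.9918,    0.003 ,   -0.1275,  562.9484],
       [   0.1275,    0.0162,   -0.9917, 1765.1296],
       [   0.    ,    0.    ,    0.    ,    1.    ]])}
{'clock': 0.1, 'joints': array([ 1.256 ,  0.2387, -0.0142,  1.3192, -0.    ,  1.5707]), 'joint_velocities': array([ 0.0008, -0.0016,  0.0015,  0.0002, -0.0007,  0.001 ]), 'joint_efforts': array([ -0.0006, -53.9719,  34.7   ,   0.0135,  -0.0001,  -0.    ]), 'eef_pos': array([162.4506, 498.8437, 230.7231]), 'tool_rot': array([-0.4924, -3.1026,  0.002 ]), 'wrist_force': array([-0.6323, -0.2739,  0.239 ]), 'torque': array([ 0.0255,  0.0271, -0.0138]), 'grasp_force': 0.0, 'width': 1.0016943186819245}
```

View pics/scene0.png

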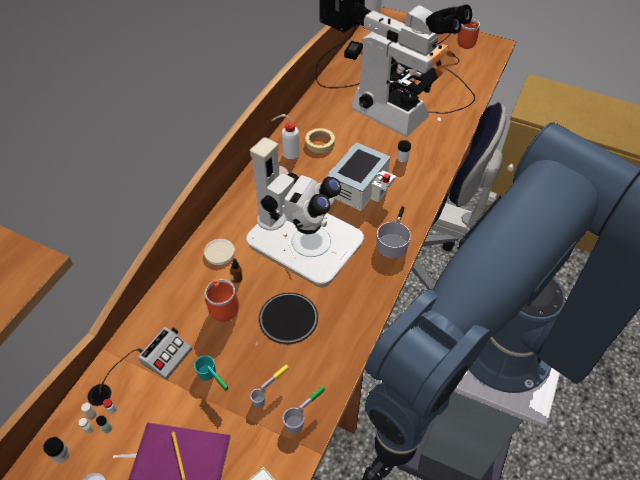

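View pics/top0.png

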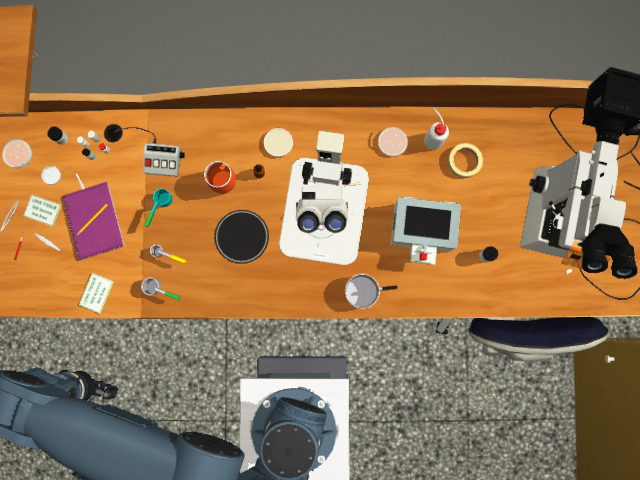

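The views show pans a (top 363,291, handle to the right), d (green, 153,287) and e (yellow, 158,250). Blue pan b is absent and the turquoise one is a decoy. The mat is at (242,237) and the chamber at (426,222), with its red tab at (423,257).

```bash
cat > h.py <<'E'
from workcell import *
import cv2,numpy as np
from scipy.spatial.transform import Rotation as R
np.set_printoptions(precision=3,suppress=True)
def ray(c,px):
    K=c["intrinsics"];k=c["k1"]
    d=(np.asarray(px,float)-[K[0,2],K[1,2]])/[K[0,0],K[1,1]];u=d.copy()
    for _ in range(20): u=d/(1+k*(u@u))
    V=c["view"];o=-V[:3,:3].T@V[:3,3]
    v=V[:3,:3].T@np.r_[u,1];return o,v/np.linalg.norm(v)
def onz(c,px,z):
    o,v=ray(c,px);return o+v*(z-o[2])/v[2]
def proj(c,P):
    p=c["view"]@np.r_[P,1];u=p[:2]/p[2];u=u*(1+c["k1"]*(u@u));K=c["intrinsics"]
    return u*[K[0,0],K[1,1]]+[K[0,2],K[1,2]]
def comps(im,lo,hi,amin=12,roi=None):
    m=cv2.inRange(cv2.cvtColor(im,cv2.COLOR_RGB2HSV),np.array(lo),np.array(hi))
    if roi:
        z=np.zeros_like(m);x0,y0,x1,y1=roi;z[y0:y1,x0:x1]=255;m&=z
    n,l,s,ce=cv2.connectedComponentsWithStats(m)
    return [(s[i,4],s[i,:4],ce[i],np.argwhere(l==i)[:,::-1]) for i in range(1,n) if s[i,4]>=amin]
def tool(P,yaw):
    "relative shift (m) and turn in tool axes to TCP position P, pointing down, tool y axis at world yaw"
    o=get_obs();r0=R.from_rotvec(o["tool_rot"])
    y=np.array([np.cos(yaw),np.sin(yaw),0]);best=None
    for s in (1,-1):
        z=np.array([0,0,-1.]);x=np.cross(s*y,z)
        d=(r0.inv()*R.from_matrix(np.c_[x,s*y,z])).as_rotvec()
        if best is None or np.linalg.norm(d)<np.linalg.norm(best):best=d
    return r0.inv().apply(np.asarray(P)-o["eef_pos"])/1000,best
E
python3 - <<'E'
from h import *
ims={n:get_image(n) for n in("scene","top")};C={n:calibration(n) for n in ims}
Rm={"top":{"green":(130,270,190,310),"yellow":(140,235,195,275),"red":(405,240,440,275),"matblk":(205,200,280,275),"blkh":(370,270,410,305)},
"scene":{"green":(270,375,340,445),"yellow":(245,355,300,410),"red":(365,165,400,200),"matblk":(245,280,330,350),"blkh":(385,200,412,232)}}
H={"green":((45,100,40),(80,255,255)),"yellow":((22,130,80),(34,255,255)),"red":((0,180,90),(6,255,255)),"matblk":((0,0,0),(180,255,60)),"blkh":((0,0,0),(180,255,50))}
zt={"green":70,"yellow":66,"red":106,"matblk":3,"blkh":76}
for n in ims:
  for k,roi in Rm[n].items():
    for a,b,ce,p in comps(ims[n],*H[k],roi=roi):
        (cx,cy),wh,an=cv2.minAreaRect(p.astype(np.float32))
        q=p.astype(float)-p.mean(0);ax=np.linalg.svd(q,full_matrices=False)[2][0]
        t=q@ax;e=[p.mean(0)+ax*t.min(),p.mean(0)+ax*t.max()]
        print(n,k,a,ce,"ends",e[0],e[1],[onz(C[n],x,zt[k])[:2] for x in (ce,*e,(cx,cy))])
crops=[ims["top"][265:310,120:210],ims["top"][230:275,120:210],ims["top"][265:310,330:420],ims["top"][190:280,385:475][::1]]
big=np.vstack([np.hstack([cv2.resize(c,(400,200 if c.shape[0]==45 else 300),interpolation=2) for c in crops[:2]]),np.hstack([cv2.resize(crops[2],(400,400),interpolation=2) if 0 else cv2.resize(crops[2],(400,200),interpolation=2),cv2.resize(crops[3],(200,200),interpolation=2),cv2.resize(crops[3],(200,200))])])
cv2.imwrite("pics/crop1.png",big[:,:,::-1])
E
```

```text
scene green 86 [316.744 392.988] ends [322.96  386.959] [309.78  399.742] [array([390.873, 353.332]), array([384.046, 332.841]), array([398.41 , 375.983]), array([391.655, 354.446])]
scene yellow 81 [280.333 371.481] ends [286.734 365.705] [273.654 377.509] [array([497.495, 339.135]), array([490.475, 318.41 ]), array([504.722, 360.491]), array([497.638, 339.455])]
scene red 13 [386.538 176.077] ends [384.003 176.133] [389.023 176.022] [array([ 497.962, -366.75 ]), array([ 504.969, -363.11 ]), array([ 491.094, -370.32 ]), array([ 498.192, -367.011])]
scene matblk 1872 [288.07  317.225] ends [261.919 320.32 ] [314.135 314.141] [array([572.196, 159.83 ]), array([632.4  , 199.441]), array([511.723, 120.13 ]), array([572.703, 159.273])]
scene matblk 55 [288.418 338.945] ends [313.408 337.605] [265.332 340.184] [array([540.132, 219.574]), array([481.371, 187.146]), array([594.233, 249.516]), array([540.285, 213.965])]
scene blkh 27 [401.148 211.704] ends [402.794 206.929] [399.596 216.206] [array([ 411.695, -274.263]), array([ 413.974, -294.546]), array([ 409.573, -255.397]), array([ 411.9
[... 237 characters left out ...]
0.692 255.792] [185.215 261.448] [array([497.441, 336.229]), array([505.784, 358.051]), array([489.224, 314.756]), array([497.364, 336.409])]
top red 39 [423.051 256.103] ends [419.851 257.703] [426.251 254.503] [array([ 499.3  , -367.921]), array([ 494.801, -358.759]), array([ 503.802, -377.092]), array([ 499.591, -367.782])]
top matblk 1790 [241.266 236.007] ends [219.873 246.747] [262.64  225.276] [array([571.54 , 160.429]), array([539.133, 224.72 ]), array([603.974,  96.158]), array([571.558, 159.722])]
top blkh 29 [389.483 287.31 ] ends [395.958 286.611] [382.894 288.022] [array([ 413.146, -274.913]), array([ 415.067, -293.437]), array([ 411.189, -256.079]), array([ 413.156, -274.765])]
```

View pics/crop1.png

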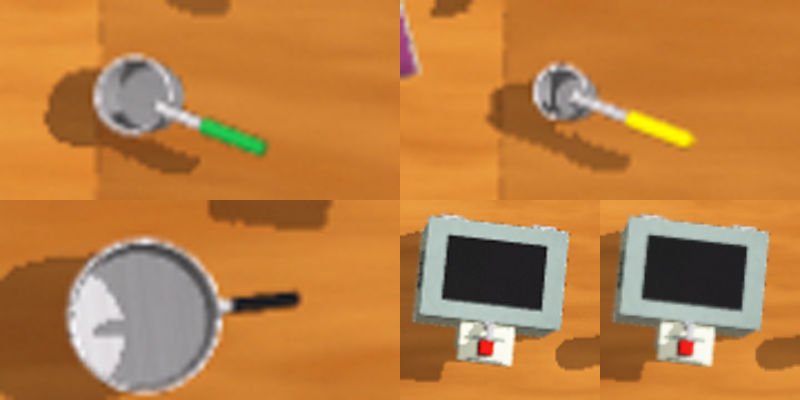

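Positions from the two views agree within about 2 mm. I'm starting with a transit to the front of the base, and measuring the chamber yaw and pan rims as well.

drive_tool --plan '[{"translation": [-0.314, -0.423, 0], "dr": [0, 0, 0]}, {"translation": [-0.314, -0.423, 0], "dr": [0, 0, 0]}, {"translation": [-0.314, -0.423, 0], "dr": [0, 0, 0]}, {"translation": [-0.314, -0.423, 0], "dr": [0, 0, 0]}, {"translation": [-0.314, -0.423, 0], "dr": [0, 0, 0]}, {"translation": [-0.314, -0.423, 0], "dr": [0, 0, 0]}, {"translation": [-0.314, -0.423, 0], "dr": [0, 0, 0]}, {"translation": [-0.314, -0.423, 0], "dr": [0, 0, 0]}, {"translation": [-0.314, -0.423, 0], "dr": [0, 0, 0]}, {"translation": [-0.314, -0.423, 0], "dr": [0, 0, 0]}]' --claw 130 --force 40

```text
clock: 1.45
eef_pos: [330.4, -1.9, 231.2]
tool_rot: [-0.499, -3.102, 0.0]
wrist_force: [-0.8, 0.9, -1.0]
width: 0.487
grasp_force: 0.0
```

```bash
python3 - <<'E'
from h import *
o=get_obs();print(o["joints"],o["eef_pos"],o["width"])
# chamber screen/cover: grey cover quad from the first top picture
im=cv2.imread("pics/top0.png")[:,:,::-1];c=calibration("top")
for nm,lo,hi,roi,z in [("screen",(0,0,0),(180,255,60),(400,195,455,245),92),("cover",(70,15,110),(110,60,255),(385,190,470,255),92)]:
  a=max(comps(im.copy(),lo,hi,roi=roi),key=lambda r:r[0]);r=cv2.minAreaRect(a[3].astype(np.float32));b=np.array([onz(c,p,z)[:2] for p in cv2.boxPoints(r)])
  e=np.roll(b,-1,0)-b;print(nm,b.mean(0),np.linalg.norm(e,axis=1),np.degrees(np.arctan2(e[:,1],e[:,0])))
for nm,px in [("a",(362.6,290.9))]: print(nm,onz(c,px,56))
for P in ([404.4,-197.5,56],[391+77.5*.342,351.5+77.5*.94,44],[497.5+77.5*.342,337.5+77.5*.94,40]): print(P,proj(c,P))
for nm,px in (("bottle",(259,171)),("tumbler",(219,177)),("can",(489,254))): print(nm,onz(c,px,90))
P=[499,-367.5,231]
print(tool(P,np.radians(84)))
E
```

```text
[-0.006 -0.099 -0.385  1.285 -0.     0.314] [330.413  -1.949 231.248] 0.48731197023180517
screen [ 598.637 -384.611] [ 81.826 128.493  81.888 127.688] [ -7.464 -96.532 171.974  83.447]
cover [ 597.654 -383.755] [128.68  184.958 128.81  183.14 ] [ -7.625 -96.825 171.567  83.147]
a [ 403.99  -199.399   56.   ]
[404.4, -197.5, 56] [361.94 290.76]
[417.505, 424.35, 44] [149.573 286.426]
[524.005, 410.35, 40] [155.665 250.547]
bottle [750.667  99.765  90.   ]
tumbler [733.652 216.488  90.   ]
can [ 506.124 -560.356   90.   ]
(array([-0.275, -0.294,  0.   ]), array([-0.   , -0.   , -0.214]))
```

drive_tool --plan '[{"translation": [-0.087, -0.232, 0], "dr": [0, 0, -0.197]}, {"translation": [-0.087, -0.232, 0], "dr": [0, 0, -0.197]}, {"translation": [-0.087, -0.232, 0], "dr": [0, 0, -0.197]}, {"translation": [-0.087, -0.232, 0], "dr": [0, 0, -0.197]}, {"translation": [-0.275, -0.294, 0], "dr": [0, 0, -0.197]}, {"translation": [-0.275, -0.294, 0], "dr": [0, 0, -0.197]}, {"translation": [-0.275, -0.294, 0], "dr": [0, 0, -0.197]}, {"translation": [-0.275, -0.294, 0], "dr": [0, 0, -0.197]}, {"translation": [-0.275, -0.294, 0], "dr": [0, 0, -0.197]}, {"translation": [-0.275, -0.294, 0.09], "dr": [0, 0, -0.197]}, {"translation": [-0.275, -0.294, 0.09], "dr": [0, 0, -0.197]}, {"translation": [-0.275, -0.294, 0.09], "dr": [0, 0, -0.197]}]'

```text
clock: 2.95
eef_pos: [498.9, -362.7, 139.9]
tool_rot: [-0.183, -3.133, -0.004]
wrist_force: [-0.2, 0.2, 1.2]
width: 0.487
grasp_force: 0.0
```

```bash
python3 - <<'E'
from h import *
print(tool([499.5,-368,87],np.radians(83)))
im=get_image("wrist");c=calibration("wrist");cv2.imwrite("pics/w1.png",im[:,:,::-1]);print(get_obs()["joints"])
for a,b,ce,p in comps(im,(0,180,60),(6,255,255),amin=60): print(a,b,ce,onz(c,ce,106))
E
```

```text
(array([-0.001, -0.005,  0.053]), array([ 0.002, -0.004,  0.005]))
[-0.629  0.437  0.051  1.185  0.    -0.512]
90 [288 255  33   5] [304.522 256.967] [ 486.991 -368.467  106.   ]
1420 [283 268  40  37] [302.751 286.23 ] [ 500.66  -371.015  106.   ]
```

View pics/w1.png

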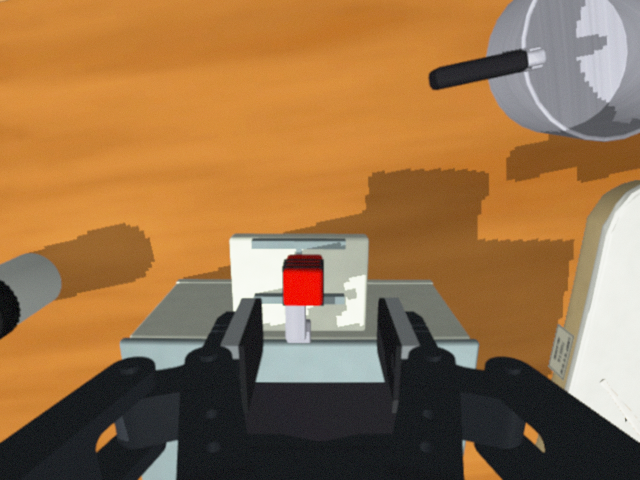

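drive_tool --plan '[{"translation": [-0.002, -0.005, 0.015], "dr": [0, 0, 0]}, {"translation": [-0.002, -0.005, 0.015], "dr": [0, 0, 0]}, {"translation": [-0.002, -0.005, 0.015], "dr": [0, 0, 0]}]'

```text
clock: 3.38
eef_pos: [502.1, -370.4, 126.8]
tool_rot: [0.185, 3.136, -0.001]
wrist_force: [0.5, 0.4, 0.4]
width: 0.49
grasp_force: 0.0
```

drive_tool --plan '[{"translation": [0.001, 0, 0.039], "dr": [0, 0, 0]}, {"translation": [0.001, 0, 0.039], "dr": [0, 0, 0]}, {"translation": [0.001, 0, 0.039], "dr": [0, 0, 0]}]'

```text
clock: 3.75
eef_pos: [501.4, -370.3, 88.5]
tool_rot: [0.185, 3.135, -0.001]
wrist_force: [0.4, -0.2, 0.5]
width: 0.487
grasp_force: 0.0
```

drive_tool --plan '[{"translation": [0, 0, 0], "dr": [0, 0, 0]}, {"translation": [0, 0, 0], "dr": [0, 0, 0]}, {"translation": [0, 0, 0], "dr": [0, 0, 0]}, {"translation": [0, 0, 0], "dr": [0, 0, 0]}]' --claw 255 --force 25

```text
clock: 4.25
eef_pos: [501.7, -370.5, 88.8]
tool_rot: [0.185, 3.134, -0.002]
wrist_force: [-0.1, -0.0, 7.1]
width: 0.199
grasp_force: 27.0
```

drive_tool --plan '[{"translation": [0, 0.004, 0], "dr": [0, 0, 0]}, {"translation": [0, 0.008, 0], "dr": [0, 0, 0]}, {"translation": [0, 0.012, 0], "dr": [0, 0, 0]}, {"translation": [0, 0.016, 0], "dr": [0, 0, 0]}, {"translation": [0, 0.019, 0], "dr": [0, 0, 0]}, {"translation": [0, 0.021, 0], "dr": [0, 0, 0]}, {"translation": [0, 0.021, 0], "dr": [0, 0, 0]}]'

```text
clock: 5.12
eef_pos: [503.8, -353.4, 88.8]
tool_rot: [0.188, 3.134, -0.013]
wrist_force: [-3.1, -16.3, 1.7]
width: 0.204
grasp_force: 26.5
```

drive_tool --plan '[{"translation": [0, 0.018, 0], "dr": [0, 0, 0]}, {"translation": [0, 0.018, 0], "dr": [0, 0, 0]}, {"translation": [0, 0.018, 0], "dr": [0, 0, 0]}]' --claw 100

```text
clock: 5.5
eef_pos: [505.4, -336.2, 87.3]
tool_rot: [0.19, 3.136, -0.013]
wrist_force: [-1.1, -22.4, -12.4]
width: 0.609
grasp_force: 11.2
```

```bash
python3 - <<'E'
from h import *
o=get_obs();print(o["eef_pos"],o["wrist_force"])
a=get_image("top")[150:330,330:540];b=get_image("scene")[90:270,300:510]
cv2.imwrite("pics/op.png",cv2.resize(np.hstack([a,b]),(800,343),interpolation=cv2.INTER_CUBIC)[:,:,::-1])
E
```

```text
[ 505.446 -336.173   87.287] [ -1.095 -22.399 -12.415]
```

View pics/op.png

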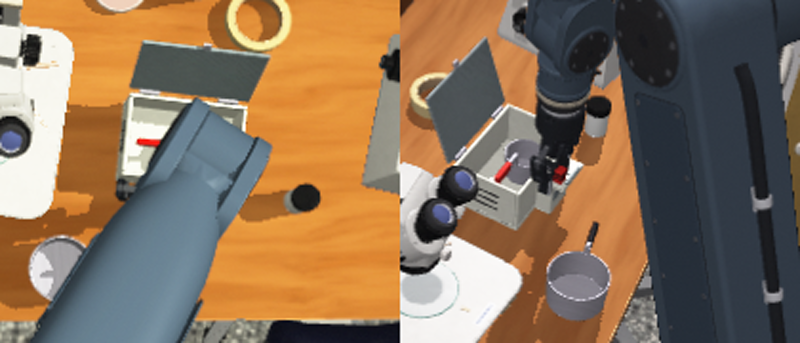

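Cover is open (top view, grey panel standing) and the red pan handle is visible in the chamber. The gripper is still pushing lightly on the tab, so I'll back off, lift and go to pan_a.

drive_tool --plan '[{"translation": [0, -0.022, 0], "dr": [0, 0, 0]}, {"translation": [0, -0.022, 0], "dr": [0, 0, 0]}, {"translation": [0, -0.022, -0.073], "dr": [0, 0, 0]}, {"translation": [0, -0.022, -0.073], "dr": [0, 0, 0]}, {"translation": [0.1, 0.045, -0.073], "dr": [0, 0, 0.18]}, {"translation": [0.1, 0.045, -0.073], "dr": [0, 0, 0.36]}, {"translation": [0.1, 0.045, -0.073], "dr": [0, 0, 0.54]}, {"translation": [0.1, 0.045, -0.073], "dr": [0, 0, 0.72]}, {"translation": [0.1, 0.045, -0.073], "dr": [0, 0, 0.9]}, {"translation": [0.1, 0.045, -0.073], "dr": [0, 0, 1.08]}, {"translation": [0.1, 0.045, -0.073], "dr": [0, 0, 1.26]}, {"translation": [0.1, 0.045, -0.073], "dr": [0, 0, 1.344]}]' --claw 130

```text
clock: 7.1
eef_pos: [411.5, -274.3, 160.2]
tool_rot: [-2.101, -2.335, -0.001]
wrist_force: [0.1, -0.2, -0.6]
width: 0.49
grasp_force: 0.0
```

```bash
python3 - <<'E'
from h import *
im=get_image("wrist");c=calibration("wrist");cv2.imwrite("pics/w2.png",im[:,:,::-1]);o=get_obs();print(o["joints"],o["eef_pos"],o["tool_rot"])
# expected
for P in ([412.5,-274.6,76],[404.4,-197.5,56]): print(proj(c,P))
for a,b,ce,p in comps(im,(0,0,0),(180,255,45),amin=300):
    q=p-p.mean(0);ax=np.linalg.svd(q,full_matrices=False)[2][0];t=q@ax
    e=[onz(c,p.mean(0)+ax*s,76)[:2] for s in(t.min(),t.max())];print(a,b,ce,onz(c,ce,76)[:2],e)
print(tool([412.5,-274.6,48],np.radians(6)))
E
```

```text
[-0.588  0.222 -0.222  1.127  0.     0.88 ] [ 411.488 -274.322  160.239] [-2.105 -2.332 -0.001]
[320.884 253.069]
[320.649 110.199]
921 [315 215  15  74] [321.723 250.99 ] [ 412.842 -273.338] [array([ 410.971, -252.888]), array([ 414.875, -295.546])]
52346 [  0 299 640 181] [318.803 423.494] [ 423.066 -389.053] [array([ 208.489, -418.426]), array([ 638.985, -372.173])]
(array([-0.   ,  0.001,  0.112]), array([ 0.   , -0.   , -0.002]))
```

View pics/w2.png

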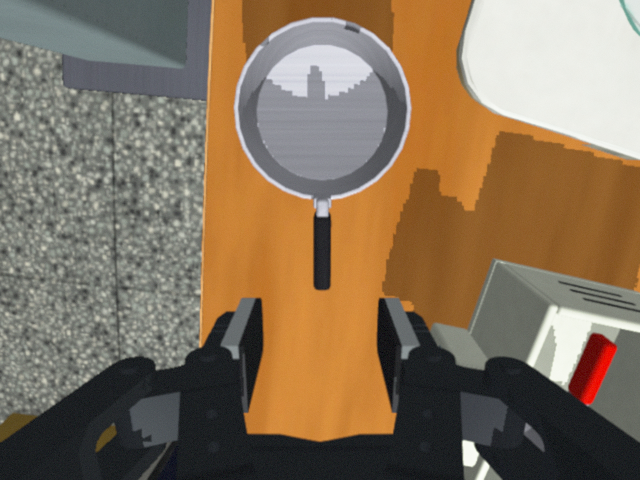

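The pan_a handle (321,251) and rim centre (321,108) match the estimate. Descending and gripping.

drive_tool --plan '[{"translation": [0, 0.001, 0.056], "dr": [0, 0, 0]}, {"translation": [0, 0.001, 0.112], "dr": [0, 0, 0]}, {"translation": [0, 0.001, 0.112], "dr": [0, 0, 0]}, {"translation": [0, 0.001, 0.112], "dr": [0, 0, 0]}]'

```text
clock: 7.65
eef_pos: [413.3, -275.1, 49.9]
tool_rot: [2.096, 2.339, 0.0]
wrist_force: [0.3, -1.2, 1.2]
width: 0.491
grasp_force: 0.0
```

drive_tool --plan '[{"translation": [0, 0, 0], "dr": [0, 0, 0]}, {"translation": [0, 0, 0], "dr": [0, 0, 0]}, {"translation": [0, 0, 0], "dr": [0, 0, 0]}, {"translation": [0, 0, 0], "dr": [0, 0, 0]}, {"translation": [0, 0, 0], "dr": [0, 0, 0]}]' --claw 255 --force 110

```text
clock: 8.28
eef_pos: [413.6, -275.7, 50.2]
tool_rot: [2.095, 2.337, 0.0]
wrist_force: [-1.2, -1.2, 8.9]
width: 0.093
grasp_force: 108.0
```

drive_tool --plan '[{"translation": [0, 0, -0.02], "dr": [0, 0, 0]}, {"translation": [0, 0, -0.04], "dr": [0, 0, 0]}, {"translation": [0, 0, -0.06], "dr": [0, 0, 0]}, {"translation": [0, 0, -0.06], "dr": [0, 0, 0]}]'

```text
clock: 8.78
eef_pos: [413.5, -275.5, 110.0]
tool_rot: [2.095, 2.336, 0.0]
wrist_force: [-0.0, 0.1, -3.2]
width: 0.096
grasp_force: 107.7
```

```bash
python3 - <<'E'
from h import *
o=get_obs();print(o["joints"],o["eef_pos"])
w=np.radians(0)
print("via1",tool([400,0,107],w));print("via2",tool([410,82,107],w));print("end",tool([572,82,107],w))
E
```

```text
[-0.588  0.262 -0.307  0.998 -0.     0.874] [ 413.501 -275.492  110.015]
via1 (array([0.275, 0.017, 0.002]), array([0.003, 0.002, 0.109]))
via2 (array([0.356, 0.035, 0.002]), array([0.003, 0.002, 0.109]))
end (array([0.338, 0.196, 0.003]), array([0.003, 0.002, 0.109]))
```

drive_tool --plan '[{"translation": [0.05, 0.003, 0], "dr": [0, 0, 0]}, {"translation": [0.105, 0.006, 0], "dr": [0, 0, 0.03]}, {"translation": [0.16, 0.01, 0], "dr": [0, 0, 0.06]}, {"translation": [0.215, 0.014, 0], "dr": [0, 0, 0.109]}, {"translation": [0.275, 0.017, 0], "dr": [0, 0, 0.109]}, {"translation": [0.315, 0.026, 0], "dr": [0, 0, 0.109]}, {"translation": [0.356, 0.035, 0], "dr": [0, 0, 0.109]}, {"translation": [0.352, 0.075, 0], "dr": [0, 0, 0.109]}, {"translation": [0.347, 0.12, 0], "dr": [0, 0, 0.109]}, {"translation": [0.342, 0.16, 0], "dr": [0, 0, 0.109]}, {"translation": [0.337, 0.196, 0], "dr": [0, 0, 0.109]}, {"translation": [0.337, 0.196, 0], "dr": [0, 0, 0.109]}]'

```text
clock: 10.28
eef_pos: [572.6, 81.3, 106.8]
tool_rot: [2.222, 2.221, -0.001]
wrist_force: [-0.6, 0.4, -3.6]
width: 0.092
grasp_force: 108.0
```

drive_tool --plan '[{"translation": [0, 0, 0], "dr": [0, 0, 0]}, {"translation": [0, 0, 0], "dr": [0, 0, 0]}]'

```text
clock: 10.52
eef_pos: [569.6, 81.5, 108.1]
tool_rot: [-2.221, -2.221, 0.002]
wrist_force: [0.2, 0.4, -3.0]
width: 0.091
grasp_force: 108.0
```

```bash
python3 - <<'E'
from h import *
im=get_image("wrist");c=calibration("wrist");cv2.imwrite("pics/w3.png",im[:,:,::-1]);o=get_obs();print(o["joints"],o["eef_pos"],o["tool_rot"])
print(tool([572,81,54.5],0))
E
```

```text
[ 0.142  0.39  -0.118  1.064 -0.     1.713] [569.796  81.517 108.302] [-2.221 -2.221  0.001]
(array([-0.001,  0.002,  0.054]), array([-0.001,  0.   ,  0.   ]))
```

View pics/w3.png

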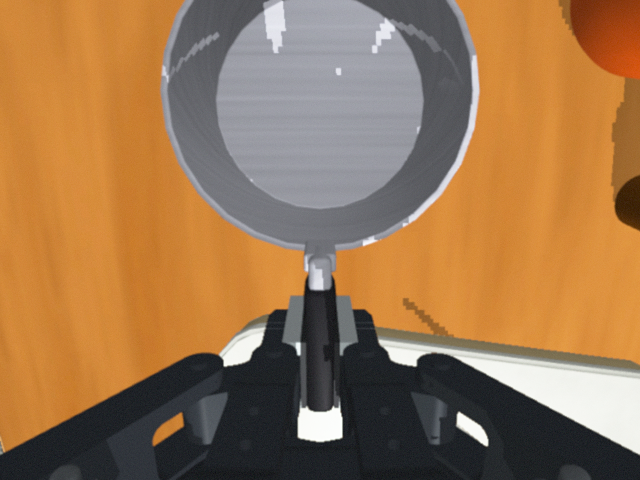

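Pan_a is held level and straight over the mat. Lowering it now.

drive_tool --plan '[{"translation": [-0.001, 0.002, 0.03], "dr": [0, 0, 0]}, {"translation": [-0.001, 0.002, 0.045], "dr": [0, 0, 0]}, {"translation": [-0.001, 0.002, 0.05], "dr": [0, 0, 0]}, {"translation": [-0.001, 0.002, 0.053], "dr": [0, 0, 0]}, {"translation": [-0.001, 0.002, 0.055], "dr": [0, 0, 0]}, {"translation": [-0.001, 0.002, 0.055], "dr": [0, 0, 0]}]'

```text
clock: 11.32
eef_pos: [573.1, 80.6, 53.9]
tool_rot: [2.221, 2.221, 0.001]
wrist_force: [-0.2, -0.1, -1.9]
width: 0.092
grasp_force: 108.3
```

drive_tool --plan '[{"translation": [0, 0, 0], "dr": [0, 0, 0]}, {"translation": [0, 0, 0], "dr": [0, 0, 0]}, {"translation": [0, 0, 0], "dr": [0, 0, 0]}, {"translation": [0, 0, 0], "dr": [0, 0, 0]}]' --claw 160

```text
clock: 11.82
eef_pos: [572.8, 80.5, 53.4]
tool_rot: [2.221, 2.221, 0.0]
wrist_force: [0.0, -0.8, 0.4]
width: 0.373
grasp_force: 0.0
```

drive_tool --plan '[{"translation": [0, 0, -0.03], "dr": [0, 0, 0]}, {"translation": [0, 0, -0.08], "dr": [0, 0, 0]}, {"translation": [0, 0, -0.13], "dr": [0, 0, 0]}, {"translation": [0, 0, -0.13], "dr": [0, 0, 0]}, {"translation": [0, 0, -0.13], "dr": [0, 0, 0]}]'

```text
clock: 12.45
eef_pos: [572.5, 80.5, 182.9]
tool_rot: [-2.221, -2.221, 0.0]
wrist_force: [0.0, -0.3, -0.6]
width: 0.37
grasp_force: 0.0
```

```bash
python3 - <<'E'
from h import *
o=get_obs();print(o["joints"],o["eef_pos"])
im=get_image("top");c=calibration("top")
for a,b,ce,p in comps(im,(0,180,90),(6,255,255),amin=12,roi=(380,150,470,280)):
    q=p-p.mean(0);ax=np.linalg.svd(q,full_matrices=False)[2][0];t=q@ax
    print(a,b,ce,onz(c,ce,80)[:2],[onz(c,p.mean(0)+ax*s,80)[:2] for s in(t.min(),t.max())])
w=np.radians(-7)
cv2.imwrite("pics/top2.png",im[:,:,::-1])
for P in ([380,60,185],[380,-250,185],[580,-350,185]): print(tool(P,w))
E
```

```text
[ 0.14   0.348  0.018  1.241 -0.     1.711] [572.515  80.51  182.906]
43 [402 223  15   4] [409.    224.349] [ 593.862 -333.724] [array([ 596.056, -313.363]), array([ 591.691, -353.888])]
37 [414 253   7   6] [417.081 255.432] [ 503.807 -355.069] [array([ 499.324, -346.126]), array([ 508.614, -364.665])]
(array([-0.02 , -0.192, -0.002]), array([-0.002,  0.   ,  0.122]))
(array([-0.33 , -0.192, -0.002]), array([-0.002,  0.   ,  0.122]))
(array([-0.43 ,  0.008, -0.003]), array([-0.002,  0.   ,  0.122]))
```

drive_tool --plan '[{"translation": [-0.01, -0.06, 0], "dr": [0, 0, 0]}, {"translation": [-0.015, -0.12, 0], "dr": [0, 0, 0]}, {"translation": [-0.02, -0.18, 0], "dr": [0, 0, 0]}, {"translation": [-0.06, -0.192, 0], "dr": [0, 0, 0]}, {"translation": [-0.12, -0.192, 0], "dr": [0, 0, 0.122]}, {"translation": [-0.18, -0.19, 0], "dr": [0, 0, 0.122]}, {"translation": [-0.24, -0.185, 0], "dr": [0, 0, 0.122]}, {"translation": [-0.3, -0.18, 0], "dr": [0, 0, 0.122]}, {"translation": [-0.36, -0.175, 0], "dr": [0, 0, 0.122]}, {"translation": [-0.38, -0.172, 0], "dr": [0, 0, 0.122]}, {"translation": [-0.38, -0.172, 0], "dr": [0, 0, 0.122]}]'

```text
clock: 13.88
eef_pos: [400.1, -299.9, 181.9]
tool_rot: [-2.353, -2.078, 0.001]
wrist_force: [0.0, 0.0, -0.3]
width: 0.372
grasp_force: 0.0
```

```bash
python3 - <<'E'
from h import *
print(get_obs()["eef_pos"],get_obs()["joints"],tool([594,-334,185],np.radians(-7)))
E
```

```text
[ 400.069 -299.867  181.853] [-0.643  0.22  -0.167  1.187  0.     1.051] (array([-0.01 ,  0.197, -0.004]), array([-0.002, -0.001, -0.002]))
```

drive_tool --plan '[{"translation": [-0.003, 0.05, 0], "dr": [0, 0, 0]}, {"translation": [-0.005, 0.1, 0], "dr": [0, 0, 0]}, {"translation": [-0.008, 0.15, 0], "dr": [0, 0, 0]}, {"translation": [-0.01, 0.197, 0], "dr": [0, 0, 0]}, {"translation": [-0.01, 0.197, 0], "dr": [0, 0, 0]}, {"translation": [-0.01, 0.197, 0], "dr": [0, 0, 0]}]'

```text
clock: 14.62
eef_pos: [594.5, -331.5, 182.6]
tool_rot: [-2.349, -2.082, 0.001]
wrist_force: [-0.3, -0.6, 0.3]
width: 0.371
grasp_force: 0.0
```

```bash
python3 - <<'E'
from h import *
im=get_image("wrist");c=calibration("wrist");cv2.imwrite("pics/w4.png",im[:,:,::-1]);o=get_obs();print(o["joints"],o["eef_pos"],o["tool_rot"])
for a,b,ce,p in comps(im,(0,180,60),(6,255,255),amin=300):
    q=p-p.mean(0);ax=np.linalg.svd(q,full_matrices=False)[2][0];t=q@ax
    e=[onz(c,p.mean(0)+ax*s,80)[:2] for s in(t.min(),t.max())];print(a,b,ce,onz(c,ce,80)[:2],e,np.degrees(np.arctan2(*(e[1]-e[0])[::-1])))
print(tool([594,-333.5,54],np.radians(-7)))
E
```

```text
[-0.509  0.529  0.313  1.356 -0.     1.182] [ 594.244 -331.888  183.217] [-2.351 -2.082  0.001]
1010 [313 211  16  71] [320.592 246.287] [ 594.648 -333.847] [array([ 596.78 , -312.146]), array([ 592.446, -356.268])] -95.60993961147598
1083 [149 283  42  41] [167.039 304.631] [ 492.831 -360.604] [array([ 506.55, -345.11]), array([ 481.808, -373.01 ])] -131.56648846853048
(array([-0.002,  0.   ,  0.129]), array([-0.001, -0.   ,  0.001]))
```

View pics/w4.png

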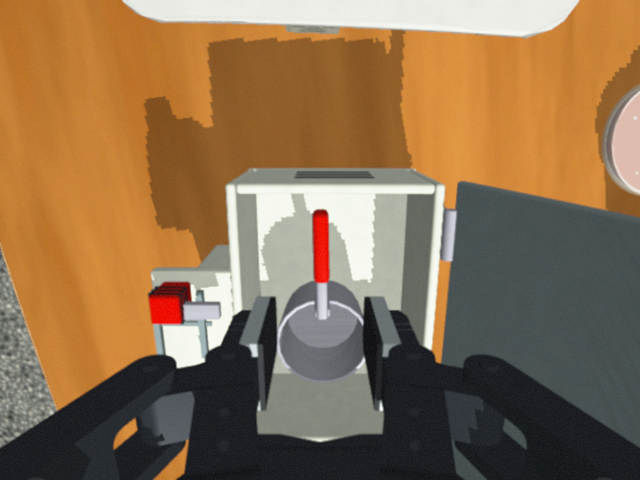

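Red handle (321,246) is aligned with the gripper, and the cover stands clear on the right. Gripping pan_c.

drive_tool --plan '[{"translation": [-0.002, 0, 0.05], "dr": [0, 0, 0]}, {"translation": [-0.002, 0, 0.1], "dr": [0, 0, 0]}, {"translation": [-0.002, 0, 0.131], "dr": [0, 0, 0]}, {"translation": [-0.002, 0, 0.131], "dr": [0, 0, 0]}, {"translation": [-0.002, 0, 0.131], "dr": [0, 0, 0]}]'

```text
clock: 15.3
eef_pos: [595.1, -335.6, 54.4]
tool_rot: [2.351, 2.08, 0.001]
wrist_force: [-0.1, -0.5, 0.6]
width: 0.373
grasp_force: 0.0
```

drive_tool --plan '[{"translation": [0, 0, 0], "dr": [0, 0, 0]}, {"translation": [0, 0, 0], "dr": [0, 0, 0]}, {"translation": [0, 0, 0], "dr": [0, 0, 0]}, {"translation": [0, 0, 0], "dr": [0, 0, 0]}, {"translation": [0, 0, 0], "dr": [0, 0, 0]}]' --claw 255 --force 90

```text
clock: 15.92
eef_pos: [595.8, -335.7, 54.4]
tool_rot: [2.35, 2.08, 0.002]
wrist_force: [-0.6, 1.6, 8.4]
width: 0.096
grasp_force: 88.2
```

drive_tool --plan '[{"translation": [0, 0, -0.02], "dr": [0, 0, 0]}, {"translation": [0, 0, -0.06], "dr": [0, 0, 0]}, {"translation": [0, 0, -0.1], "dr": [0, 0, 0]}, {"translation": [0, 0, -0.13], "dr": [0, 0, 0]}, {"translation": [0, 0, -0.13], "dr": [0, 0, 0]}]'

```text
clock: 16.55
eef_pos: [596.0, -336.0, 185.5]
tool_rot: [2.349, 2.078, 0.003]
wrist_force: [0.4, -0.3, -1.6]
width: 0.1
grasp_force: 88.0
```

```bash
python3 - <<'E'
from h import *
o=get_obs();print(o["joints"],o["eef_pos"])
th=np.radians(110);t=np.array([572,160])+78*np.array([np.cos(th),np.sin(th)]);print(t)
for P in ([370,-260,184],[370,100,184],[430,233,184],[*t,184]): print(tool(P,th-np.pi/2))
E
```

```text
[-0.513  0.529  0.32   1.356 -0.     1.18 ] [ 596.022 -336.027  185.548]
[545.322 233.296]
(array([ 0.048, -0.234,  0.   ]), array([ 0.004,  0.003, -0.471]))
(array([ 0.405, -0.277, -0.001]), array([ 0.004,  0.003, -0.471]))
(array([ 0.545, -0.234, -0.001]), array([ 0.004,  0.003, -0.471]))
(array([ 0.559, -0.12 , -0.   ]), array([ 0.004,  0.003, -0.471]))
```

drive_tool --plan '[{"translation": [0.01, -0.05, 0], "dr": [0, 0, 0]}, {"translation": [0.02, -0.1, 0], "dr": [0, 0, 0]}, {"translation": [0.03, -0.15, 0], "dr": [0, 0, 0]}, {"translation": [0.04, -0.2, 0], "dr": [0, 0, 0]}, {"translation": [0.055, -0.234, 0], "dr": [0, 0, 0]}, {"translation": [0.11, -0.241, 0], "dr": [0, 0, 0]}, {"translation": [0.17, -0.248, 0], "dr": [0, 0, 0]}, {"translation": [0.23, -0.255, 0], "dr": [0, 0, 0]}, {"translation": [0.29, -0.263, 0], "dr": [0, 0, 0]}, {"translation": [0.35, -0.27, 0], "dr": [0, 0, 0]}, {"translation": [0.405, -0.277, 0], "dr": [0, 0, 0]}, {"translation": [0.405, -0.277, 0], "dr": [0, 0, 0]}]'

```text
clock: 18.05
eef_pos: [368.3, 103.6, 181.5]
tool_rot: [-2.345, -2.089, 0.001]
wrist_force: [0.4, -1.1, -0.7]
width: 0.1
grasp_force: 88.4
```

drive_tool --plan '[{"translation": [0.045, 0.015, 0], "dr": [0, 0, -0.12]}, {"translation": [0.09, 0.03, 0], "dr": [0, 0, -0.24]}, {"translation": [0.14, 0.043, 0], "dr": [0, 0, -0.36]}, {"translation": [0.145, 0.08, 0], "dr": [0, 0, -0.471]}, {"translation": [0.15, 0.12, 0], "dr": [0, 0, -0.471]}, {"translation": [0.154, 0.157, 0], "dr": [0, 0, -0.471]}, {"translation": [0.154, 0.157, 0], "dr": [0, 0, -0.471]}, {"translation": [0.154, 0.157, 0], "dr": [0, 0, -0.471]}, {"translation": [0.154, 0.157, 0], "dr": [0, 0, -0.471]}]'

```text
clock: 19.18
eef_pos: [542.8, 233.6, 182.2]
tool_rot: [-1.802, -2.573, 0.001]
wrist_force: [-0.3, -0.9, -1.3]
width: 0.097
grasp_force: 88.4
```

```bash
python3 - <<'E'
from h import *
im=get_image("wrist");c=calibration("wrist");o=get_obs();print(o["joints"],o["eef_pos"],o["wrist_force"])
sc=get_image("scene");cs=calibration("scene")
cv2.imwrite("pics/w5.png",np.hstack([cv2.resize(im,(400,300)),cv2.resize(sc[235:385,200:400],(400,300))])[:,:,::-1])
for P in ([572,160,59],[622,160,59],[522,160,59],[572,210,59],[572,110,59]): print(proj(c,P)*[400/640,300/480],(proj(cs,P)-[200,235])*2)
th=np.radians(110);t=np.array([572,160])+76*np.array([np.cos(th),np.sin(th)])
print(t,tool([*t,57],th-np.pi/2))
E
```

```text
[ 0.407  0.37   0.051  1.252 -0.     1.628] [542.931 233.803 182.457] [-0.239  0.615 -1.166]
[201.365 214.621] [174.347 142.753]
[242.237 227.786] [141.481 129.222]
[159.041 200.759] [207.775 156.492]
[217.373 175.629] [156.784 171.906]
[186.815 249.865] [191.311 114.594]
[546.006 231.417] (array([-0.003,  0.002,  0.126]), array([0., 0., 0.]))
```

View pics/w5.png

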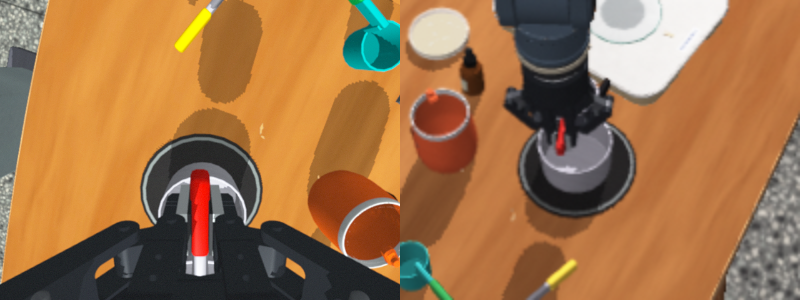

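Pan_a sits centred on the mat and pan_c hangs over it. Lowering pan_c.

drive_tool --plan '[{"translation": [-0.003, 0.002, 0.04], "dr": [0, 0, 0]}, {"translation": [-0.003, 0.002, 0.08], "dr": [0, 0, 0]}, {"translation": [-0.003, 0.002, 0.11], "dr": [0, 0, 0]}, {"translation": [-0.003, 0.002, 0.12], "dr": [0, 0, 0]}, {"translation": [-0.003, 0.002, 0.125], "dr": [0, 0, 0]}, {"translation": [-0.003, 0.002, 0.127], "dr": [0, 0, 0]}, {"translation": [-0.003, 0.002, 0.127], "dr": [0, 0, 0]}]'

```text
clock: 20.15
eef_pos: [547.2, 232.2, 56.3]
tool_rot: [1.801, 2.573, 0.002]
wrist_force: [0.5, 0.4, -0.2]
width: 0.102
grasp_force: 88.6
```

drive_tool --plan '[{"translation": [0, 0, 0], "dr": [0, 0, 0]}, {"translation": [0, 0, 0], "dr": [0, 0, 0]}, {"translation": [0, 0, 0], "dr": [0, 0, 0]}, {"translation": [0, 0, 0], "dr": [0, 0, 0]}]' --claw 165

```text
clock: 20.65
eef_pos: [546.6, 231.9, 55.3]
tool_rot: [1.802, 2.573, -0.0]
wrist_force: [-0.5, -0.1, -0.0]
width: 0.351
grasp_force: 0.0
```

drive_tool --plan '[{"translation": [0, 0, -0.03], "dr": [0, 0, 0]}, {"translation": [0, 0, -0.08], "dr": [0, 0, 0]}, {"translation": [0, 0, -0.13], "dr": [0, 0, 0]}, {"translation": [0, 0, -0.13], "dr": [0, 0, 0]}, {"translation": [0, 0, -0.13], "dr": [0, 0, 0]}]'

```text
clock: 21.28
eef_pos: [546.4, 231.9, 184.9]
tool_rot: [-1.802, -2.573, 0.001]
wrist_force: [-0.2, -0.3, -0.5]
width: 0.352
grasp_force: 0.0
```

```bash
python3 - <<'E'
from h import *
o=get_obs();print(o["joints"],o["eef_pos"])
# sleeves of d,e now (scene view; arm may hide top)
for n,R_ in (("scene",{"green":(200,340,400,479),"yellow":(230,330,330,430)}),("top",{"green":(120,265,215,320),"yellow":(140,230,205,280)})):
  im=get_image(n);c=calibration(n)
  for k,lo,hi,z in (("green",(45,100,40),(80,255,255),70),("yellow",(22,130,80),(34,255,255),66)):
    for a,b,ce,p in comps(im,lo,hi,amin=15,roi=R_[k]):
      q=p-p.mean(0);ax=np.linalg.svd(q,full_matrices=False)[2][0];t=q@ax
      print(n,k,a,onz(c,ce,z)[:2],[onz(c,p.mean(0)+ax*s,z)[:2] for s in(t.min(),t.max())])
for P in ([440,240,185],[391,352,160]): print(tool(P,np.radians(-20)))
E
```

```text
[ 0.401  0.374  0.062  1.26  -0.     1.623] [546.441 231.864 184.852]
scene green 83 [613.17  428.442] [array([636.603, 418.348]), array([591.199, 437.923])]
scene green 85 [405.001 401.694] [array([397.578, 381.906]), array([412.417, 421.486])]
scene yellow 82 [497.23  338.627] [array([490.525, 318.395]), array([504.511, 360.614])]
top green 28 [408.436 408.432] [array([413.747, 420.499]), array([403.054, 396.215])]
(array([ 0.044, -0.097, -0.001]), array([-0.002,  0.001,  0.698]))
(array([ 0.166, -0.104,  0.024]), array([-0.002,  0.001,  0.698]))
```

Pan_d was knocked aside; its sleeve is now at (405,402). The green handle at (613,428) belongs to the turquoise decoy. Going to pan_d.

drive_tool --plan '[{"translation": [0.04, -0.015, 0], "dr": [0, 0, -0.18]}, {"translation": [0.08, -0.03, 0], "dr": [0, 0, -0.36]}, {"translation": [0.12, -0.045, 0], "dr": [0, 0, -0.54]}, {"translation": [0.16, -0.06, 0], "dr": [0, 0, -0.72]}, {"translation": [0.208, -0.075, 0], "dr": [0, 0, -0.9]}, {"translation": [0.208, -0.075, 0], "dr": [0, 0, -1.08]}, {"translation": [0.208, -0.075, 0], "dr": [0, 0, -1.26]}, {"translation": [0.208, -0.075, 0], "dr": [0, 0, -1.44]}, {"translation": [0.208, -0.075, 0], "dr": [0, 0, -1.62]}, {"translation": [0.208, -0.075, 0], "dr": [0, 0, -1.8]}, {"translation": [0.208, -0.075, 0], "dr": [0, 0, -1.98]}, {"translation": [0.208, -0.075, 0], "dr": [0, 0, -2.16]}]'

```text
clock: 22.88
eef_pos: [404.5, 401.3, 183.7]
tool_rot: [1.427, -2.796, 0.001]
wrist_force: [1.1, -0.1, -0.7]
width: 0.355
grasp_force: 0.0
```

drive_tool --plan '[{"translation": [0, 0, 0.02], "dr": [0, 0, -0.15]}, {"translation": [0, 0, 0.02], "dr": [0, 0, -0.28]}, {"translation": [0, 0, 0.02], "dr": [0, 0, -0.28]}]'

```text
clock: 23.25
eef_pos: [404.5, 401.3, 163.9]
tool_rot: [1.795, -2.575, 0.001]
wrist_force: [0.1, 0.3, -0.3]
width: 0.353
grasp_force: 0.0
```

```bash
cat >> h.py <<'E'
def sleeve(lo,hi,z,T,dz,yaw_off):
    im=get_image("wrist");c=calibration("wrist");o=get_obs();print(o["joints"],o["eef_pos"])
    for a,b,ce,p in comps(im,lo,hi,amin=300):
        q=p-p.mean(0);ax=np.linalg.svd(q,full_matrices=False)[2][0];t=q@ax
        e=[onz(c,p.mean(0)+ax*s,z)[:2] for s in(t.min(),t.max())];d=e[1]-e[0]
        m=onz(c,p.mean(0),z)[:2];w=np.arctan2(d[1],d[0])
        print(a,b,m,e,np.linalg.norm(d),np.degrees(w)%180,tool([*m,T],w+np.pi/2))
    return im
E
python3 - <<'E'
from h import *
sleeve((45,100,40),(80,255,255),70,42,0,0)
E
```

```text
[ 0.781  0.345 -0.035  1.192 -0.    -0.434] [404.717 401.438 164.325]
1168 [309 205  17  76] [405.387 398.397] [array([397.08 , 377.867]), array([414.149, 420.049])] 45.50417924088372 67.96970022583118 (array([ 0.002, -0.002,  0.122]), array([ 0.001, -0.002,  0.029]))
1523 [  9 365  72  26] [607.883 422.927] [array([632.681, 414.778]), array([584.407, 430.783])] 50.858531901586176 161.6571758065404 (array([-0.091, -0.183,  0.122]), array([-0.001, -0.002,  1.535]))
```

drive_tool --plan '[{"translation": [0.002, -0.002, 0.05], "dr": [0, 0, 0.029]}, {"translation": [0.002, -0.002, 0.1], "dr": [0, 0, 0.029]}, {"translation": [0.002, -0.002, 0.122], "dr": [0, 0, 0.029]}, {"translation": [0.002, -0.002, 0.122], "dr": [0, 0, 0.029]}, {"translation": [0.002, -0.002, 0.122], "dr": [0, 0, 0.029]}]'

```text
clock: 23.92
eef_pos: [406.7, 399.7, 44.2]
tool_rot: [-1.758, 2.602, 0.0]
wrist_force: [-0.2, -0.1, 0.6]
width: 0.356
grasp_force: 0.0
```

drive_tool --plan '[{"translation": [0, 0, 0], "dr": [0, 0, 0]}, {"translation": [0, 0, 0], "dr": [0, 0, 0]}, {"translation": [0, 0, 0], "dr": [0, 0, 0]}, {"translation": [0, 0, 0], "dr": [0, 0, 0]}]' --claw 255 --force 90

```text
clock: 24.42
eef_pos: [406.7, 399.6, 44.4]
tool_rot: [-1.759, 2.601, 0.0]
wrist_force: [-1.2, -0.8, 5.9]
width: 0.097
grasp_force: 89.8
```

drive_tool --plan '[{"translation": [0, 0, -0.02], "dr": [0, 0, 0]}, {"translation": [0, 0, -0.06], "dr": [0, 0, 0]}, {"translation": [0, 0, -0.11], "dr": [0, 0, 0]}, {"translation": [0, 0, -0.14], "dr": [0, 0, 0]}, {"translation": [0, 0, -0.14], "dr": [0, 0, 0]}]'

```text
clock: 25.05
eef_pos: [407.1, 400.1, 185.8]
tool_rot: [-1.757, 2.599, 0.001]
wrist_force: [-0.4, 0.4, -2.0]
width: 0.097
grasp_force: 88.9
```

```bash
python3 - <<'E'
from h import *
o=get_obs();print(o["joints"],o["eef_pos"])
# rim of pan c / a in the nest, from the scene and top views
ims={n:get_image(n) for n in("top","scene")}
cv2.imwrite("pics/nest.png",np.hstack([cv2.resize(ims["top"][195:280,190:290],(400,340),interpolation=2),cv2.resize(ims["scene"][260:375,220:355],(400,340),interpolation=2)])[:,:,::-1])
for n,(x0,y0,sx,sy) in {"top":(190,195,4,4),"scene":(220,260,400/135,340/115)}.items():
  c=calibration(n)
  for nm,P in (("c",[572,160,55]),("a",[572,160,59])): print(n,nm,(proj(c,P)-[x0,y0])*[sx,sy],(proj(c,P+np.array([50,0,0]))-[x0,y0])*[sx,sy])
th=np.radians(-140);u=np.array([np.cos(th),np.sin(th)]);t=np.array([572,160])+77*u;print(t,tool([*t,182],th-np.pi/2))
E
```

```text
[ 0.777  0.331  0.     1.235 -0.    -0.412] [407.149 400.12  185.832]
top c [196.195 154.201] [197.221  86.758]
top a [195.446 153.47 ] [196.477  85.88 ]
scene c [199.234 139.48 ] [150.638 119.498]
scene a [199.032 137.114] [150.342 117.111]
[513.015 110.505] (array([ 0.228, -0.207,  0.001]), array([-0.   , -0.   ,  0.491]))
```

View pics/nest.png

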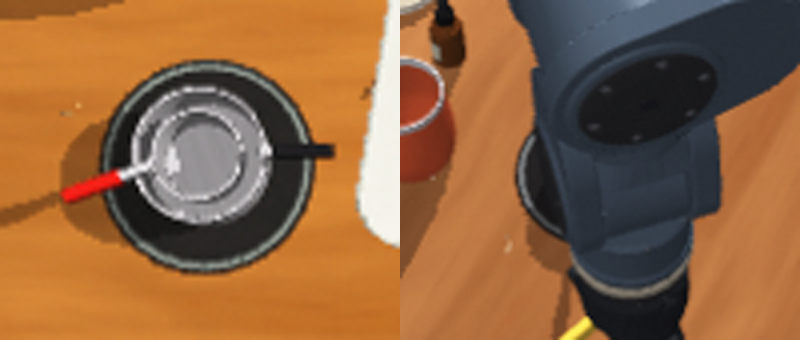

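Top crop: pan_a rim centre is near (201,154) and pan_c's near (198,155), so both are centred and nested, with the black and red handles clear. Carrying pan_d over.

drive_tool --plan '[{"translation": [0.038, -0.034, 0], "dr": [0, 0, 0.05]}, {"translation": [0.076, -0.069, 0], "dr": [0, 0, 0.15]}, {"translation": [0.114, -0.103, 0], "dr": [0, 0, 0.25]}, {"translation": [0.152, -0.138, 0], "dr": [0, 0, 0.35]}, {"translation": [0.19, -0.172, 0], "dr": [0, 0, 0.45]}, {"translation": [0.228, -0.207, 0], "dr": [0, 0, 0.491]}, {"translation": [0.228, -0.207, 0], "dr": [0, 0, 0.491]}, {"translation": [0.228, -0.207, 0], "dr": [0, 0, 0.491]}, {"translation": [0.228, -0.207, 0], "dr": [0, 0, 0.491]}]'

```text
clock: 26.28
eef_pos: [512.8, 111.4, 182.7]
tool_rot: [1.076, -2.95, -0.0]
wrist_force: [-0.1, 0.2, -0.8]
width: 0.099
grasp_force: 88.8
```

drive_tool --plan '[{"translation": [0, 0, 0.04], "dr": [0, 0, 0]}, {"translation": [0, 0, 0.06], "dr": [0, 0, 0]}, {"translation": [0, 0, 0.06], "dr": [0, 0, 0]}]'

```text
clock: 26.65
eef_pos: [512.0, 111.3, 122.0]
tool_rot: [1.076, -2.948, -0.001]
wrist_force: [0.1, 0.8, 0.4]
width: 0.098
grasp_force: 88.7
```

```bash
python3 - <<'E'
from h import *
o=get_obs();print(o["joints"],o["eef_pos"])
im=get_image("wrist");c=calibration("wrist");cv2.imwrite("pics/w6.png",im[:,:,::-1])
zb=o["eef_pos"][2]-44.3
for nm,P in (("c rim",[572.5,160,55]),("d rim exp",[572,160,zb+44]),("d base",[572,160,zb])): print(nm,proj(c,P),proj(c,np.array(P)+[30,0,0]))
th=np.radians(-140);u=np.array([np.cos(th),np.sin(th)]);t=np.array([572.5,160])+77*u;print(t,tool([*t,55.5],th-np.pi/2))
E
```

```text
[ 0.214  0.299 -0.219  1.056 -0.    -0.486] [511.959 111.319 121.98 ]
c rim [317.351 387.199] [284.949 420.047]
d rim exp [317.286 477.627] [274.392 516.755]
d base [317.734 412.007] [282.334 446.951]
[513.515 110.505] (array([-0.   , -0.001,  0.068]), array([ 0.001, -0.001,  0.002]))
```

View pics/w6.png

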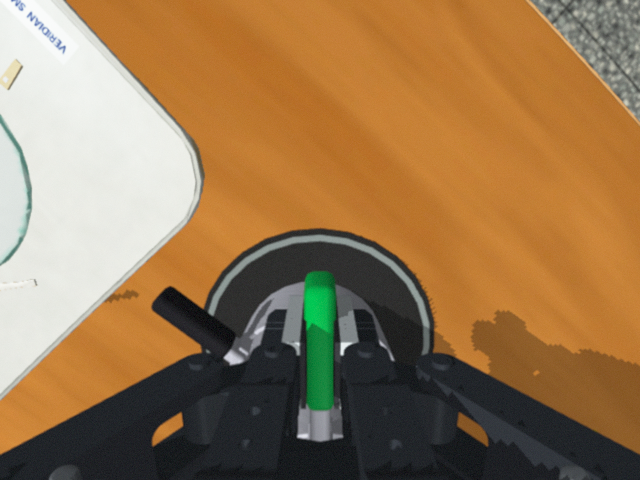

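Pan_d's green handle is centred in the grip, and the black handle is clear of the fingers. Lowering gently.

drive_tool --plan '[{"translation": [0, -0.001, 0.02], "dr": [0, 0, 0]}, {"translation": [0, -0.001, 0.04], "dr": [0, 0, 0]}, {"translation": [0, -0.001, 0.05], "dr": [0, 0, 0]}, {"translation": [0, -0.001, 0.058], "dr": [0, 0, 0]}, {"translation": [0, -0.001, 0.058], "dr": [0, 0, 0]}]'

```text
clock: 27.32
eef_pos: [514.1, 109.9, 65.4]
tool_rot: [1.075, -2.952, 0.0]
wrist_force: [-0.1, 0.2, -0.7]
width: 0.095
grasp_force: 88.8
```

drive_tool --plan '[{"translation": [0, 0, 0.004], "dr": [0, 0, 0]}, {"translation": [0, 0, 0.008], "dr": [0, 0, 0]}, {"translation": [0, 0, 0.008], "dr": [0, 0, 0]}, {"translation": [0, 0, 0.008], "dr": [0, 0, 0]}]'

```text
clock: 27.82
eef_pos: [514.1, 109.7, 57.4]
tool_rot: [1.074, -2.952, 0.0]
wrist_force: [-0.8, -0.5, -0.8]
width: 0.091
grasp_force: 88.8
```

drive_tool --plan '[{"translation": [0, 0, 0.002], "dr": [0, 0, 0]}, {"translation": [0, 0, 0.002], "dr": [0, 0, 0]}, {"translation": [0, 0, 0.002], "dr": [0, 0, 0]}]'

```text
clock: 28.2
eef_pos: [514.2, 109.7, 56.0]
tool_rot: [-1.074, 2.951, -0.0]
wrist_force: [-2.9, -2.2, 6.8]
width: 0.096
grasp_force: 90.1
```

drive_tool --plan '[{"translation": [0, 0, 0], "dr": [0, 0, 0]}, {"translation": [0, 0, 0], "dr": [0, 0, 0]}, {"translation": [0, 0, 0], "dr": [0, 0, 0]}, {"translation": [0, 0, 0], "dr": [0, 0, 0]}]' --claw 170

```text
clock: 28.7
eef_pos: [514.0, 109.7, 55.2]
tool_rot: [1.075, -2.952, 0.0]
wrist_force: [0.7, -0.5, 0.1]
width: 0.334
grasp_force: 0.0
```

drive_tool --plan '[{"translation": [0, 0, -0.03], "dr": [0, 0, 0]}, {"translation": [0, 0, -0.08], "dr": [0, 0, 0]}, {"translation": [0, 0, -0.13], "dr": [0, 0, 0]}, {"translation": [0, 0, -0.13], "dr": [0, 0, 0]}, {"translation": [-0.033, 0.045, -0.13], "dr": [0, 0, -0.15]}, {"translation": [-0.066, 0.09, -0.13], "dr": [0, 0, -0.3]}, {"translation": [-0.1, 0.135, -0.13], "dr": [0, 0, -0.45]}, {"translation": [-0.134, 0.185, -0.13], "dr": [0, 0, -0.53]}, {"translation": [-0.134, 0.185, -0.11], "dr": [0, 0, -0.53]}, {"translation": [-0.134, 0.185, -0.11], "dr": [0, 0, -0.53]}, {"translation": [-0.134, 0.185, -0.11], "dr": [0, 0, -0.53]}]'

```text
clock: 30.08
eef_pos: [497.8, 337.0, 165.3]
tool_rot: [1.809, -2.568, 0.0]
wrist_force: [0.0, -0.0, -0.4]
width: 0.333
grasp_force: 0.0
```

```bash
python3 - <<'E'
from h import *
im=sleeve((22,130,80),(34,255,255),66,38,0,0)
a=get_image("top")[195:280,190:290];c=calibration("top")
cv2.imwrite("pics/n2.png",np.hstack([cv2.resize(im,(400,300)),cv2.resize(a,(400,300),interpolation=2)])[:,:,::-1])
b=get_image("scene");cs=calibration("scene")
for x in comps(b,(22,130,80),(34,255,255),amin=30,roi=(230,330,330,430)): print("scene",onz(cs,x[2],66))
E
```

```text
[ 0.595  0.395  0.046  1.222 -0.    -0.632] [498.07  336.979 165.712]
1244 [311 203  18  76] [497.664 334.773] [array([489.613, 313.695]), array([506.134, 356.949])] 46.302687746754245 69.09579588213887 (array([ 0.002, -0.   ,  0.128]), array([-0.   ,  0.   ,  0.021]))
scene [497.45  339.242  66.   ]
```

View pics/n2.png

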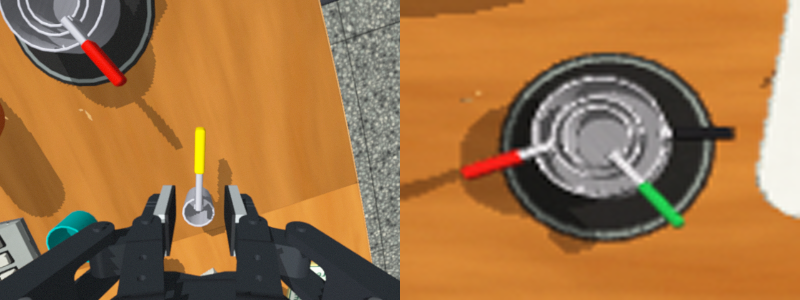

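Pan_d is nested in c (top crop shows concentric rims, with green, red and black handles well apart). Yellow handle (200,150 in the half-size wrist view) is centred. Gripping pan_e.

drive_tool --plan '[{"translation": [0.001, 0, 0.05], "dr": [0, 0, 0.021]}, {"translation": [0.001, 0, 0.1], "dr": [0, 0, 0.021]}, {"translation": [0.001, 0, 0.126], "dr": [0, 0, 0.021]}, {"translation": [0.001, 0, 0.126], "dr": [0, 0, 0.021]}, {"translation": [0.001, 0, 0.126], "dr": [0, 0, 0.021]}]'

```text
clock: 30.85
eef_pos: [498.4, 336.9, 40.8]
tool_rot: [-1.781, 2.585, -0.0]
wrist_force: [0.6, 0.6, 0.2]
width: 0.335
grasp_force: 0.0
```

drive_tool --plan '[{"translation": [0, 0, 0], "dr": [0, 0, 0]}, {"translation": [0, 0, 0], "dr": [0, 0, 0]}, {"translation": [0, 0, 0], "dr": [0, 0, 0]}, {"translation": [0, 0, 0], "dr": [0, 0, 0]}]' --claw 255 --force 90

```text
clock: 31.35
eef_pos: [498.2, 337.0, 40.7]
tool_rot: [-1.782, 2.585, -0.001]
wrist_force: [-1.1, -2.2, 6.8]
width: 0.096
grasp_force: 89.8
```

drive_tool --plan '[{"translation": [0, 0, -0.02], "dr": [0, 0, 0]}, {"translation": [0, 0, -0.06], "dr": [0, 0, 0]}, {"translation": [0, 0, -0.11], "dr": [0, 0, 0]}, {"translation": [0, 0, -0.14], "dr": [0, 0, 0]}, {"translation": [0, 0, -0.14], "dr": [0, 0, 0]}]'

```text
clock: 31.98
eef_pos: [498.6, 337.5, 182.2]
tool_rot: [-1.78, 2.582, -0.0]
wrist_force: [0.3, 0.2, -0.5]
width: 0.097
grasp_force: 88.9
```

```bash
python3 - <<'E'
from h import *
o=get_obs();print(o["joints"],o["eef_pos"])
th=np.radians(167);u=np.array([np.cos(th),np.sin(th)]);t=np.array([573,159.3])+77*u;print(t,tool([*t,180],th-np.pi/2))
E
```

```text
[ 0.595  0.385  0.073  1.254 -0.    -0.612] [498.606 337.515 182.194]
[497.974 176.621] (array([ 0.151, -0.057,  0.002]), array([0.001, 0.006, 1.434]))
```

drive_tool --plan '[{"translation": [0.03, -0.011, 0], "dr": [0, 0, 0.18]}, {"translation": [0.06, -0.022, 0], "dr": [0, 0, 0.36]}, {"translation": [0.09, -0.033, 0], "dr": [0, 0, 0.54]}, {"translation": [0.12, -0.045, 0], "dr": [0, 0, 0.72]}, {"translation": [0.151, -0.057, 0], "dr": [0, 0, 0.9]}, {"translation": [0.151, -0.057, 0], "dr": [0, 0, 1.08]}, {"translation": [0.151, -0.057, 0], "dr": [0, 0, 1.26]}, {"translation": [0.151, -0.057, 0], "dr": [0, 0, 1.434]}, {"translation": [0.151, -0.057, 0], "dr": [0, 0, 1.434]}, {"translation": [0.151, -0.057, 0.05], "dr": [0, 0, 1.434]}, {"translation": [0.151, -0.057, 0.05], "dr": [0, 0, 1.434]}, {"translation": [0.151, -0.057, 0.05], "dr": [0, 0, 1.434]}]'

```text
clock: 33.48
eef_pos: [497.2, 175.4, 130.1]
tool_rot: [-0.352, -3.122, 0.0]
wrist_force: [0.6, -0.7, -0.0]
width: 0.095
grasp_force: 88.7
```

```bash
python3 - <<'E'
from h import *
o=get_obs();print(o["joints"],o["eef_pos"])
print(tool([498,176.6,60],np.radians(77)))
im=get_image("top");c=calibration("top");b=get_image("scene");cs=calibration("scene")
cv2.imwrite("pics/n3.png",np.hstack([cv2.resize(im[195:280,190:290],(400,340),interpolation=2),cv2.resize(b[260:375,220:355],(400,340),interpolation=2)])[:,:,::-1])
for P in ([573,159.3,52],[573,159.3,o["eef_pos"][2]-.75]): print((proj(c,P)+.5-[190,195])*4,(proj(cs,P)+.5-[220,260])*2.96+[400,0])
E
```

```text
[ 0.339  0.296 -0.201  1.074 -0.     0.564] [497.19  175.372 130.12 ]
(array([-0.001,  0.001,  0.07 ]), array([-0.   , -0.   ,  0.002]))
[199.724 155.392] [600.044 141.9  ]
[184.717 140.641] [595.988  94.452]
```

View pics/n3.png

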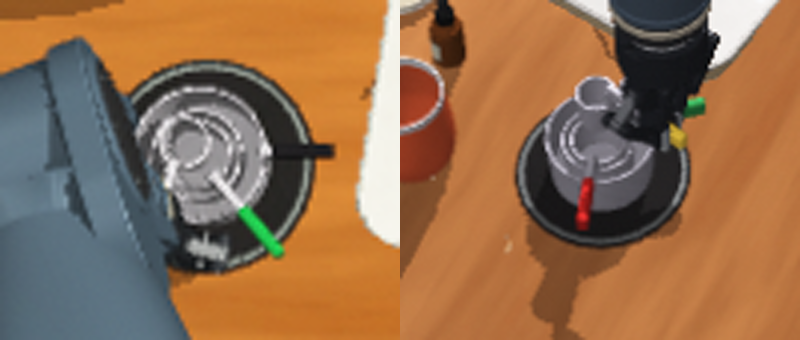

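Pan_e's rim at (186,141) top and (597,93) scene matches the prediction for a centred pan. Lowering.

drive_tool --plan '[{"translation": [-0.001, 0.001, 0.02], "dr": [0, 0, 0]}, {"translation": [-0.001, 0.001, 0.04], "dr": [0, 0, 0]}, {"translation": [-0.001, 0.001, 0.055], "dr": [0, 0, 0]}, {"translation": [-0.001, 0.001, 0.065], "dr": [0, 0, 0]}, {"translation": [-0.001, 0.001, 0.065], "dr": [0, 0, 0]}]'

```text
clock: 34.2
eef_pos: [498.0, 175.9, 64.1]
tool_rot: [-0.355, -3.121, 0.001]
wrist_force: [-0.9, 0.5, -0.3]
width: 0.096
grasp_force: 88.7
```

drive_tool --plan '[{"translation": [0, 0, 0.004], "dr": [0, 0, 0]}, {"translation": [0, 0, 0.008], "dr": [0, 0, 0]}, {"translation": [0, 0, 0.009], "dr": [0, 0, 0]}, {"translation": [0, 0, 0.009], "dr": [0, 0, 0]}]'

```text
clock: 34.7
eef_pos: [498.3, 176.3, 56.1]
tool_rot: [0.355, 3.121, 0.001]
wrist_force: [-2.8, 0.0, 7.6]
width: 0.094
grasp_force: 90.1
```

drive_tool --plan '[{"translation": [0, 0, 0], "dr": [0, 0, 0]}, {"translation": [0, 0, 0], "dr": [0, 0, 0]}, {"translation": [0, 0, 0], "dr": [0, 0, 0]}, {"translation": [0, 0, 0], "dr": [0, 0, 0]}]' --claw 170

```text
clock: 35.2
eef_pos: [498.2, 176.0, 55.2]
tool_rot: [-0.356, -3.121, 0.0]
wrist_force: [-0.7, -0.5, -0.7]
width: 0.334
grasp_force: 0.0
```

drive_tool --plan '[{"translation": [0, 0, -0.03], "dr": [0, 0, 0]}, {"translation": [0, 0, -0.08], "dr": [0, 0, 0]}, {"translation": [0, 0, -0.13], "dr": [0, 0, 0]}, {"translation": [0, 0, -0.17], "dr": [0, 0, 0]}, {"translation": [0.05, 0.03, -0.17], "dr": [0, 0, 0]}, {"translation": [0.1, 0.06, -0.17], "dr": [0, 0, 0]}, {"translation": [0.15, 0.087, -0.17], "dr": [0, 0, 0]}, {"translation": [0.172, 0.15, -0.17], "dr": [0, 0, 0]}, {"translation": [0.172, 0.2, -0.17], "dr": [0, 0, 0]}, {"translation": [0.172, 0.2, -0.17], "dr": [0, 0, 0]}]'

```text
clock: 36.45
eef_pos: [375.5, 412.8, 224.3]
tool_rot: [-0.35, -3.122, -0.0]
wrist_force: [0.4, -0.5, -0.4]
width: 0.336
grasp_force: 0.0
```

```bash
python3 - <<'E'
from h import *
im=get_image("top");c=calibration("top");b=get_image("scene");cs=calibration("scene")
cv2.imwrite("pics/n4.png",np.vstack([np.hstack([cv2.resize(im[195:280,190:290],(400,340),interpolation=2),cv2.resize(b[260:375,220:355],(400,340),interpolation=2)]),cv2.resize(im[130:320,130:530],(800,250)) ])[:590,:,::-1])
for k,lo,hi,z in (("red",(0,180,90),(6,255,255),81),("green",(45,100,40),(80,255,255),81),("yellow",(22,130,80),(34,255,255),81),("black",(0,0,0),(180,255,50),79)):
  for a,bb,ce,p in comps(im,lo,hi,amin=20,roi=(190,195,290,280)): print(k,a,ce,onz(c,ce,z)[:2])
  for a,bb,ce,p in comps(b,lo,hi,amin=20,roi=(220,260,355,375)): print(" scene",k,a,ce,onz(cs,ce,z)[:2])
for ang,nm in ((-90,"a"),(110,"c"),(-140,"d"),(167,"e")): print(nm,np.array([572.7,159.5])+77.5*np.array([np.cos(np.radians(ang)),np.sin(np.radians(ang))]))
E
```

```text
red 63 [212.492 241.302] [546.166 233.131]
 scene red 154 [224.961 291.519] [737.157 202.227]
 scene red 253 [228.561 310.079] [698.21  248.306]
 scene red 26 [280.846 333.269] [541.932 250.518]
green 59 [254.559 252.254] [514.155 110.842]
yellow 69 [231.812 257.754] [498.41  176.266]
black 437 [249.696 229.336] [580.939 125.922]
black 123 [224.87  248.309] [525.965 197.124]
black 145 [243.497 254.869] [506.873 142.91 ]
 scene black 44 [234.545 264.5  ] [760.975 112.26 ]
 scene black 1160 [318.997 291.443] [509.929  92.194]
 scene black 455 [274.501 324.059] [570.04  232.604]
 scene black 28 [274.964 339.   ] [548.281 270.648]
 scene black 38 [326.184 342.368] [426.806 223.632]
 scene black 532 [311.773 365.342] [431.697 296.64 ]
a [572.7  82. ]
c [546.193 232.326]
d [513.332 109.684]
e [497.186 176.934]
```

View pics/n4.png

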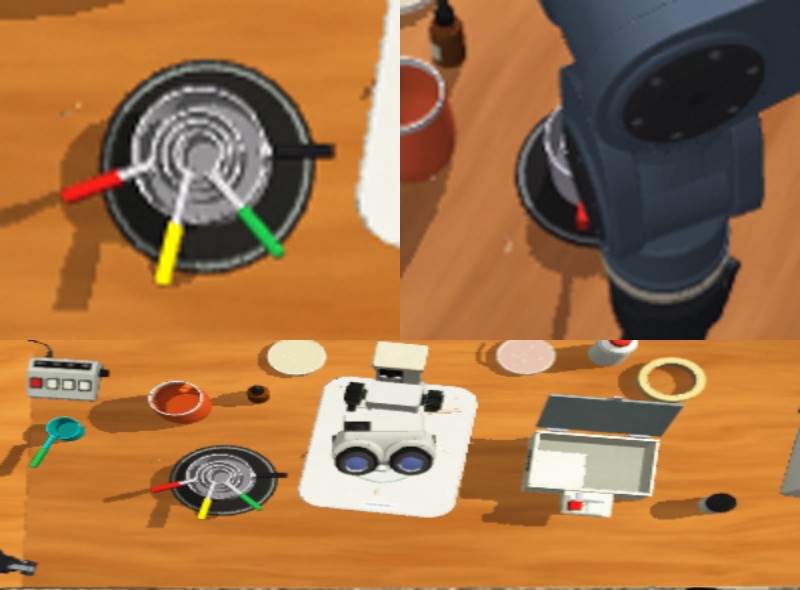

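All four handles measure within 2 mm of plan at full-down height. The nest is concentric, the cover is open and the bystanders are in place.

```bash
python3 -c "
from workcell import *
print(close_job())"
```

```text
the job is handed in; nothing more can be done
None
```

The job is handed in: cover standing open, and pans a, c, d and e nested on the mat with handle ends at least 8 cm apart. Pan b was absent, and the bottle, tumbler and can look undisturbed in the last picture.

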